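Sort turned parts and lathe tools into their trays

ROBOT

A 6-joint arm with a two-finger parallel gripper is mounted at the origin on the work surface. World frame = base frame: x ahead of the robot, y to its left, z up, the work surface at z = 0. Lengths are in m, angles in rad, forces in N, time in s.
With the tool pointing down it reaches from about 0.3 to 0.775 m from the base axis. Payload 14.6 kg.
Tool frame: the origin (TCP) lies at the very end of the fingers, on their centre line; the grasp point (between the pads) lies 19 mm behind it; z points along the fingers, y is the line along which they close (so a half turn about z gives the same grasp; the last joint's range is limited). The gripper opens to 94 mm and grips with 3 to 60 N. Pads are 16 mm wide; open, the fingers measure 119 mm over their backs; the gripper's body (75 mm by 177 mm) begins 78 mm behind the grasp point.
Start: joints at [1.121, 0.3, 1.521, -0, 1.321, -0.067], TCP at [0.205, 0.51, 0.205] pointing down, gripper open.
Joint ranges: [-3.03, 3.03], [-0.79, 2.21], [0.23, 2.52], [-1.04, 4.18], [0, 3.07], [-2.55, 2.55]. Speed limits (rad/s): [2.22, 2.22, 2.57, 3.14, 3.14, 3.14].

INTERFACE

Orientations are given as a 3x3 rotation matrix whose columns are the frame's x, y, z axes.
In Python, from cell import ctrl gives the robot as it stands. The module is installed in compiled form; this text tells all that it offers.
- The arm moves only by the tool step_arm, never from a script. Its argument "rows" is a list of rows, each a list of 5 numbers: the shift along the tool's x, y, z in units of 40 mm (1.0 is 40 mm), then the turn about the tool's z in units of 6 degrees (1.0 is 6 degrees), then the opening, from -1 (shut) to 1 (fully open). A call has 1 to 10 rows; each row is the pose to reach, as a shift and turn from the pose commanded when the call began, along the tool's axes at that moment; what a row does not reach only later rows make up. A row lasts 1/12 s, in which the tool goes at most 41.7 mm and 7.16 degrees, less where a joint would pass 70% of its speed; a pose out of reach is approached as far as the arm can. A call with a gripper value outside its range is refused whole. The fingers move at their own pace and stop on an object; the grip force is fixed at half the most. Time passes only in rows, so rows that repeat a pose let the fingers close. It gives the time, the measured TCP pose, the force, the opening and the grip force at its end, in the units of the state.
- ctrl.sense(): the state, without advancing time (a new reading comes with each control period).
- ctrl.read_camera(name): name is "scene" or "top" or "wrist"; returns a dict with "color" (400x640x3 uint8, red, green, blue), "fx", "fy", "cx", "cy" (pixels), "R" (3x3) and "t" (3): a world point X has camera coordinates R X + t; the wrist camera has in their place "T_tool_cam" (4x4, takes a point from camera to tool coordinates, whose origin is the TCP and whose axes are the flange's). Camera axes: x right, y down, z forward; pixel columns grow to the right and rows downward; lengths in m; the calibration is good to about 2 mm. A picture is of the moment at which its call begins: read the wrist's pose just before it. There is no depth.
- ctrl.finish_job(): hands the job in; it is judged then, once.
Trained networks look in the newest picture that a camera, given by its name, has taken for a name from the list of things; names that differ only in an ending like _2 or _b are one class to them, and where a whole thing is asked for, a point or a joint stands for the part that bears it (a point fixed in the world has none). Each returns a list of dicts, best first, with "conf" (0 to 1); they miss things now and then, are a little off and sometimes report something else, mostly with a low value. They report only what shows in the picture. A call takes as long as a camera call. They do not tell look-alikes from the thing itself.
- ctrl.trace(target, camera): "mask" (400x640 bool, what is visible of it) and "point" ([column, row] in pixels, amid what is visible of it).
The state is a dict: "clock": time; "joints": joint angles; "dq": joint speeds; "tau": joint torques, N m; "ee_pos": TCP position; "ee_rot": TCP orientation; "wrist_force": force on the tool from outside, world axes, zero at the start; "ft_torque": the same for the moment, N m; "opening": finger opening in m; "finger_force": force on a finger pad.
Only numpy, scipy, OpenCV 4.12 (cv2) and the standard library are available. Lean on these libraries where they do the work, as an engineer would, in place of code of your own. Each camera call takes 0.05 s, during which the arm holds its last target. There are 200 camera calls.

TASK

Sort the five loose parts on the bench into the three yellow trays: each tray has a sample of its kind bolted into its narrow end bay, and every loose part of that kind belongs in that tray's large bay. Bushings and the sleeve must end standing upright, flange down for the bushings, and the turning tools lying flat, all of them resting on the tray's floor and none on top of another. Leave the grease tin and the chuck key where they are.

Things in the scene. Friction and masses are not known exactly. Their poses are not given: they have to be found in the camera images.
- bushing_a: loose steel flanged bushing standing flange down on the bench: flange 44 mm diameter and 8 mm thick, above it a plain 30 mm diameter body, total height 36 mm, dark 16 mm bore mark on top, 0.19 kg. Origin: centre of its underside; z up. One of two alike.
- bushing_b: loose steel flanged bushing standing flange down on the bench: flange 44 mm diameter and 8 mm thick, above it a plain 30 mm diameter body, total height 36 mm, dark 16 mm bore mark on top, 0.19 kg. Origin: centre of its underside; z up. One of two alike.
- sleeve: loose plain steel sleeve standing upright: straight cylinder 32 mm diameter, 60 mm high, no flange, dark 18 mm bore mark on top, 0.25 kg. Origin: centre of its underside; z up.
- tool_a: loose turning tool lying flat: square dark steel shank 80 mm long, 16 x 16 mm, with a small brass-coloured insert on top at the +x end, 0.16 kg. Origin: centre of the shank (8 mm above what it lies on); x along the shank. One of two alike.
- tool_b: loose turning tool lying flat: square dark steel shank 80 mm long, 16 x 16 mm, with a small brass-coloured insert on top at the +x end, 0.16 kg. Origin: centre of the shank (8 mm above what it lies on); x along the shank. One of two alike.
- tray_bushings: yellow tray fixed to the bench, 176 x 138 mm outside; walls 28 mm high, 4 thick; floor 4 thick. Large empty bay 110 (x) by 130 (y) mm inside; beyond a cross wall at +x a narrow bay 54 mm long with the sample bolted at x = +86 mm, not removable: a standing flanged bushing, top at most 64 mm over the bench. Origin: centre of the large bay, at bench height; z up.
- tray_sleeve: yellow tray fixed to the bench, 176 x 138 mm outside; walls 28 mm high, 4 thick; floor 4 thick. Large empty bay 110 (x) by 130 (y) mm inside; beyond a cross wall at +x a narrow bay 54 mm long with the sample bolted at x = +86 mm, not removable: a standing plain sleeve, top at most 64 mm over the bench. Origin: centre of the large bay, at bench height; z up.
- tray_tools: yellow tray fixed to the bench, 176 x 138 mm outside; walls 28 mm high, 4 thick; floor 4 thick. Large empty bay 110 (x) by 130 (y) mm inside; beyond a cross wall at +x a narrow bay 54 mm long with the sample bolted at x = +86 mm, not removable: a turning tool lying along y, top at most 64 mm over the bench. Origin: centre of the large bay, at bench height; z up.
- tin: bystander, not to be moved: green grease tin standing among the parts, 57 mm diameter, 60 mm high, steel lid. Origin: centre of its underside.
- chuck_key: bystander, not to be moved: dark steel chuck key with a cross bar, lying flat, about 91 mm long (along x), 18 mm high; cross bar 56 mm long, 34 mm to -x of the origin. Origin: near mid-length, at bench height.
Not all that is in view belongs to the job. Leave any purple look-alike of the tray_bushings alone.

How it is judged:
At the end, for the whole second after the job is handed in: Bushings, sleeve and tools are each at rest on the floor (within 5 mm of its height) of the large bay of their own kind's tray: bushings and sleeve upright within 8 degrees, tools flat within 7 degrees, tin and chuck key not shifted by more than 25 mm (x of bushing_a in the frame of tray_bushings between -0.05 and 0.05 m and y of bushing_a in the frame of tray_bushings between -0.06 and 0.06 m and z of bushing_a in the frame of tray_bushings between -0.001 and 0.009 m and linear speed of each of bushing_a, bushing_b, sleeve, tool_a, tool_b below 0.02 m/s and angular speed of each of bushing_a, bushing_b, sleeve, tool_a, tool_b below 0.3 rad/s and angle between each of bushing_a, bushing_b, sleeve's own z axis and vertical below 0.15 rad and x of bushing_b in the frame of tray_bushings between -0.05 and 0.05 m and y of bushing_b in the frame of tray_bushings between -0.06 and 0.06 m and z of bushing_b in the frame of tray_bushings between -0.001 and 0.009 m and x of sleeve in the frame of tray_sleeve between -0.05 and 0.05 m and y of sleeve in the frame of tray_sleeve between -0.06 and 0.06 m and z of sleeve in the frame of tray_sleeve between -0.001 and 0.009 m and x of tool_a in the frame of tray_tools between -0.05 and 0.05 m and y of tool_a in the frame of tray_tools between -0.06 and 0.06 m and z of tool_a in the frame of tray_tools between 0.007 and 0.017 m and angle between tool_a's own x axis and vertical between 1.45 and 1.69 rad and x of tool_b in the frame of tray_tools between -0.05 and 0.05 m and y of tool_b in the frame of tray_tools between -0.06 and 0.06 m and z of tool_b in the frame of tray_tools between 0.007 and 0.017 m and angle between tool_b's own x axis and vertical between 1.45 and 1.69 rad); the robot touches nothing.
It fails at once if the grease tin is shifted by more than 25 mm (distance of tin from where it was at the start of the episode above 0.025 m).
It fails at once if the chuck key is shifted by more than 25 mm (distance of chuck_key from where it was at the start of the episode above 0.025 m).
It also fails if it takes over 125 s, if anything falls off the work surface, if the arm or the gripper's body presses on something with over 40 N, if the wrist force passes 120 N, or if a joint passes its speed limit or range.

## Working session

There is one attempt and no reset: what is moved stays moved. The work goes in short steps, Python scripts to look and compute and a tool call to move; the robot and the scene stay as the last step left them, time stands still between calls to the robot, and variables do not carry over. Pictures are saved under pics/ and viewed, at most 14 in all, crops included, and the job is handed in when it is done.

Besides the shell and the picture viewer there is one more tool, called after "Call:" in YAML: its name, and indented under it one key for each argument. step_arm: Moves the arm, as the interface text tells. Its arguments: {"type":"object","properties":{"rows":{"type":"array","items":{"type":"array","items":{"type":"number"}}}},"required":["rows"]}

```bash
mkdir -p pics
cat > h.py <<'E'
import numpy as np, cv2
from cell import ctrl
def save(n,img): cv2.imwrite('pics/'+n,cv2.cvtColor(img,cv2.COLOR_RGB2BGR))
def cam(name):
    s=ctrl.sense(); c=ctrl.read_camera(name)
    K=np.array([[c['fx'],0,c['cx']],[0,c['fy'],c['cy']],[0,0,1]])
    if name=='wrist':
        T=np.eye(4);T[:3,:3]=s['ee_rot'];T[:3,3]=s['ee_pos'];T=T@np.array(c['T_tool_cam'])
        R=T[:3,:3].T;t=-R@T[:3,3]
    else: R=np.array(c['R']);t=np.array(c['t'])
    return c['color'],K,R,t
def onplane(p,z,K,R,t):
    d=R.T@np.linalg.solve(K,[p[0],p[1],1.]);o=-R.T@t
    return o+d*(z-o[2])/d[2]
def proj(X,K,R,t):
    q=K@(R@np.array(X)+t);return q[:2]/q[2]
def tri(obs): # list of (p,K,R,t)
    A=[];b=[]
    for p,K,R,t in obs:
        d=R.T@np.linalg.solve(K,[p[0],p[1],1.]);d/=np.linalg.norm(d);o=-R.T@t
        M=np.eye(3)-np.outer(d,d);A.append(M);b.append(M@o)
    return np.linalg.lstsq(np.vstack(A),np.hstack(b),rcond=None)[0]
E
python3 - <<'E'
from h import *
for n in ('top','scene'):
    im,K,R,t=cam(n); save(n+'0.png',im); print(n,K[0,0],-R.T@t)
    for o in ['bushing_a','sleeve','tool_a','tray_bushings','tray_sleeve','tray_tools','tin','chuck_key']:
        for r in ctrl.trace(o,n): print(o,round(r['conf'],2),np.round(r['point']),r['mask'].sum(),np.round(onplane(r['point'],0.0,K,R,t),3))
print(ctrl.sense())
E
```

```text
top 396.0513601705418 [0.23028515 0.00654053 0.96537103]
bushing_a 0.74 [397. 122.] 244 [ 0.64  -0.201  0.   ]
bushing_a 0.52 [338. 191.] 231 [ 0.453 -0.051  0.   ]
sleeve 0.73 [398. 192.] 208 [ 0.453 -0.199  0.   ]
sleeve 0.56 [238. 186.] 180 [0.456 0.201 0.   ]
tool_a 0.76 [285. 197.] 197 [0.433 0.083 0.   ]
tool_a 0.52 [163. 174.] 4357 [0.482 0.391 0.   ]
tool_a 0.5 [239. 185.] 239 [0.46  0.199 0.   ]
tray_bushings 0.93 [167. 285.] 4876 [0.211 0.352 0.   ]
tray_bushings 0.74 [161. 175.] 4160 [0.481 0.396 0.   ]
tray_sleeve 0.9 [317. 116.] 3714 [0.651 0.008 0.   ]
tray_tools 0.78 [474. 184.] 4239 [ 0.48  -0.393  0.   ]
tin 0.95 [251. 108.] 568 [0.667 0.182 0.   ]
chuck_key 0.68 [247. 151.] 263 [0.549 0.184 0.   ]
scene 457.93620106249546 [ 0.75861705 -0.48948805  0.93805331]
bushing_a 0.93 [354. 318.] 379 [ 0.641 -0.192  0.   ]
bushing_a 0.72 [318. 223.] 312 [ 0.452 -0.043  0.   ]
sleeve 0.57 [276. 266.] 328 [ 0.435 -0.187  0.   ]
tool_a 0.76 [343. 182.] 276 [0.439 0.089 0.   ]
tool_a 0.63 [376. 154.] 289 [0.464 0.212 0.   ]
tray_bushings 0.81 [324.  79.] 2646 [0.196 0.374 0.   ]
t
[... 352 characters left out ...]
432e-06,
        1.32068684e+00, -6.66124425e-02]), 'dq': array([ 0.00026295,  0.00143976, -0.00030009, -0.00077754,  0.00016803,
       -0.00037589]), 'tau': array([ 9.88825491e-05, -5.31676948e+01, -3.52906144e+01,  7.08999275e-02,
        2.12400360e-02, -6.31148083e-06]), 'ee_pos': array([0.20542988, 0.51019382, 0.20544633]), 'ee_rot': array([[-9.27634973e-01,  3.73488094e-01,  1.08040029e-05],
       [ 3.73488094e-01,  9.27634973e-01,  6.23434224e-06],
       [-7.69371836e-06,  9.81836035e-06, -1.00000000e+00]]), 'wrist_force': array([-1.03542855, -0.14030107,  0.17042417]), 'ft_torque': array([ 0.03038094,  0.01555358, -0.00485936]), 'finger_force': 0.0, 'opening': 0.09382493037800634}
```

View pics/top0.png

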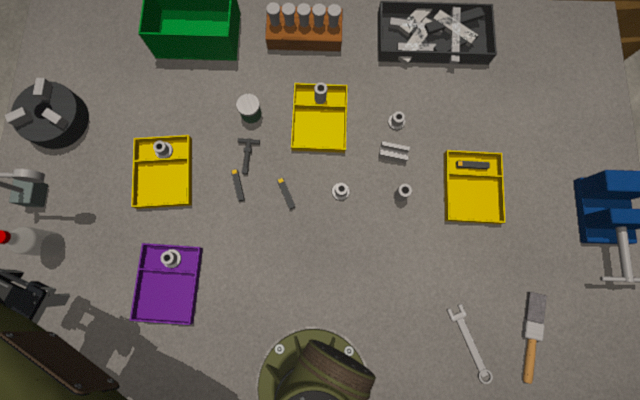

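View pics/scene0.png

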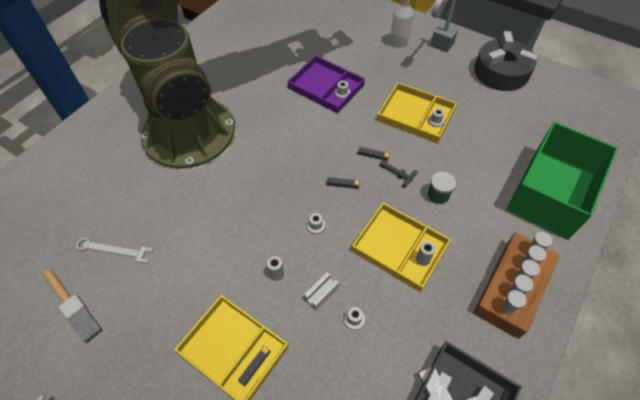

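Top view:
- **Yellow trays:** bushing sample at (162,172), sleeve sample at (319,117), tool sample at (475,187). The purple look-alike at (167,285) is left alone.
- **Loose parts:** bushings at (397,120) and (341,191), sleeve at (404,192), tools at (238,185) and (286,195).
- **Not part of the job:** grey strips at (394,152), socket block, bins, and the wrench and brush at the lower right.

Next I fit the models to both views and take one enlarged crop to confirm.

```bash
cat > fit.py <<'E'
from h import *
from scipy.optimize import minimize
def cyl(r,z0,z1): 
    a=np.linspace(0,2*np.pi,24,endpoint=False); return np.array([[r*np.cos(q),r*np.sin(q),z] for z in(z0,z1) for q in a])
def box(x0,x1,y,z0,z1): return np.array([[x,s*y,z] for x in(x0,x1) for s in(-1,1) for z in(z0,z1)])
SH=dict(bushing=np.vstack([cyl(.022,0,.008),cyl(.015,0,.036)]),sleeve=cyl(.016,0,.06),tool=box(-.04,.04,.008,-.008,.008),tray=box(-.059,.117,.069,0,.028))
S=4
def hull(shape,p,v):
    c,s=np.cos(p[3]),np.sin(p[3]); X=shape@np.array([[c,s,0],[-s,c,0],[0,0,1]])+p[:3]
    q=np.array([proj(x,*v) for x in X]); return cv2.convexHull(((q+.5)*S).astype(np.float32)).astype(np.int32)
def fit(kind,obs,p0,fixz=None,yaw=False):
    # obs: (mask,K,R,t)
    ms=[]
    for m,*v in obs:
        pts=cv2.findNonZero(m.astype(np.uint8)); h=cv2.convexHull(pts)
        im=np.zeros((m.shape[0]*S,m.shape[1]*S),np.uint8)
        big=cv2.resize(m.astype(np.uint8),None,fx=S,fy=S,interpolation=cv2.INTER_NEAREST)
        cv2.fillConvexPoly(im,cv2.convexHull(cv2.findNonZero(big)),1); ms.append((im,v))
    def full(u):
        p=np.array(p0,float); p[:2]+=u[:2]/1000
        p[2]=(p0[2]+u[2]/1000) if fixz is None else fixz
        if yaw:p[3]+=u[3]/50
        return p
    def cost(u):
        c=0
        for im,v in ms:
            a=np.zeros_like(im); cv2.fillConvexPoly(a,hull(SH[kind],full(u),v),1); c+=(a!=im).sum()/im.sum()
        return c
    best=min((minimize(cost,[dx,dy,0,0],method='Nelder-Mead',options=dict(initial_simplex=np.array([dx,dy,0,0])+np.vstack([np.zeros(4),np.diag([12,12,10,10])]))) for dx,dy in((0,0),(-8,5))),key=lambda r:r.fun)
    return full(best.x),best.fun
E
python3 - <<'E'
from fit import *
V={n:cam(n) for n in('top','scene')}
det={(o,n):ctrl.trace(o,n) for n in V for o in('bushing_a','sleeve','tool_a')}
def near(o,n,xy):
    r=[d for d in det[o,n] if np.linalg.norm(onplane(d['point'],.01,*V[n][1:])[:2]-xy)<.05]
    return r[0]['mask'] if r else None
for nm,o,xy,yaw in (('bA','bushing_a',(.63,-.195),0),('bB','bushing_a',(.45,-.047),0),('sl','sleeve',(.44,-.19),0),('t1','tool_a',(.43,.085),1),('t2','tool_a',(.46,.2),1)):
    obs=[(m,*V[n][1:]) for n in V if (m:=near(o,n,xy)) is not None and m.sum()<600]
    k=o.split('_')[0]; z=.008 if k=='tool' else 0
    p0=[*xy,z,.2 if yaw else 0]
    print(nm,len(obs),np.round(fit(k,obs,p0,yaw=yaw)[0],3),'fixz',*[np.round(x,3) for x in fit(k,obs,p0,fixz=z,yaw=yaw)])
for nm,xy,pt in (('trayB',(.46,.39),'b'),('trayS',(.63,.01),'s'),('trayT',(.46,-.385),'t')):
    obs=[]
    for n in V:
        hsv=cv2.cvtColor(V[n][0],cv2.COLOR_RGB2HSV); m=cv2.inRange(hsv,(20,120,60),(35,255,255))
        q=proj([*xy,.0],*V[n][1:]); nl,lab=cv2.connectedComponents(cv2.morphologyEx(m,cv2.MORPH_CLOSE,np.ones((5,5))))
        obs.append((lab==lab[int(q[1]),int(q[0])],*V[n][1:]))
    print(nm,[o[0].sum() for o in obs],*[np.round(x,3) for x in fit('tray',obs,[*xy,0,0],fixz=0,yaw=1)])
save('crop1.png',cv2.resize(V['top'][0][75:235,125:515],None,fx=2,fy=2,interpolation=cv2.INTER_CUBIC))
E
```

```text
bA 2 [ 0.641 -0.195 -0.001  0.   ] fixz [ 0.641 -0.195  0.     0.   ] 0.216
bB 2 [ 0.45  -0.054  0.002  0.   ] fixz [ 0.45  -0.053  0.     0.   ] 0.167
sl 2 [ 0.445 -0.201  0.     0.   ] fixz [ 0.445 -0.201  0.     0.   ] 0.292
t1 1 [0.441 0.081 0.002 0.417] fixz [0.44  0.081 0.008 0.431] 0.15
t2 2 [0.458 0.201 0.012 0.297] fixz [0.457 0.202 0.008 0.283] 0.417
trayB [np.int64(3972), np.int64(2602)] [0.458 0.388 0.    0.089] 0.066
trayS [np.int64(3498), np.int64(4436)] [0.613 0.004 0.    0.   ] 0.058
trayT [np.int64(4078), np.int64(6261)] [ 0.442 -0.383  0.    -0.033] 0.041
```

View pics/crop1.png

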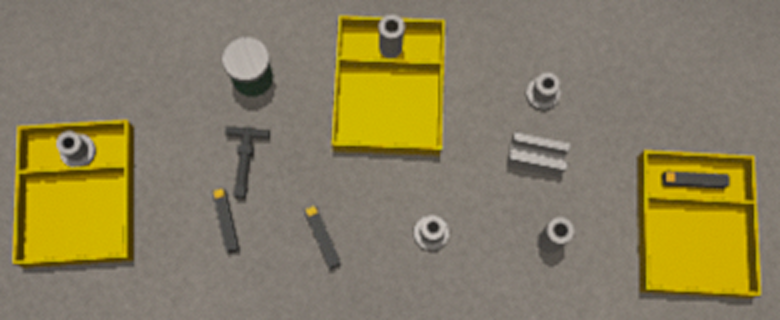

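The crop confirms the match. The plain tall cylinder at top (404,192) is the sleeve, the two flanged parts are the bushings, and the two dark bars with brass tips are the tools. The yellow left tray is the bushing tray. I start with the tool at (238,185).

```bash
cat >> h.py <<'E'
def go(*wps):
    """wps: (x,y,z,yang_deg) -> rows from the present pose; each relative to the previous one"""
    s=ctrl.sense(); R=s['ee_rot']; p=s['ee_pos']; a=np.degrees(np.arctan2(R[1,1],R[0,1]))
    print('at',np.round(p,4),'yang',round(a,1),'t',round(s['clock'],1))
    for x,y,z,g in wps:
        c,n=np.cos(np.radians(a)),np.sin(np.radians(a))
        d=np.array([x,y,z])-p; loc=np.array([d@[n,-c,0]*-1, d@[c,n,0], -d[2]])
        print('to',(x,y,z,g),np.round(loc/.04,2),'turn',round(-(g-a)/6,2),'rows>=',int(np.ceil(max(np.linalg.norm(d)/.0417,abs(g-a)/7.16))))
        p=np.array([x,y,z]);a=g
E
python3 - <<'E'
from h import *
R=ctrl.sense()['ee_rot'];print(R[:,0])
go((.457,.202,.2,106.6))
E
```

```text
[-9.27634442e-01  3.73489414e-01 -1.41382426e-05]
at [0.2054 0.5102 0.2055] yang 68.1 t 1.3
to (0.457, 0.202, 0.2, 106.6) [-8.71 -4.8   0.14] turn -6.42 rows>= 10
```

Call:
step_arm:
  rows:
    - [-0.9, -0.5, 0, -0.7, 1]
    - [-1.8, -1, 0, -1.4, 1]
    - [-2.7, -1.5, 0, -2.1, 1]
    - [-3.6, -2, 0, -2.8, 1]
    - [-4.5, -2.5, 0, -3.5, 1]
    - [-5.4, -3, 0.1, -4.2, 1]
    - [-6.3, -3.5, 0.1, -4.9, 1]
    - [-7.2, -4, 0.1, -5.6, 1]
    - [-8, -4.4, 0.1, -6, 1]
    - [-8.7, -4.8, 0.1, -6.4, 0]

```text
clock: 2.13
ee_pos: [0.4578, 0.2001, 0.2016]
ee_rot: [[-0.959, -0.285, 0.001], [-0.285, 0.959, 0.0], [-0.001, -0.0, -1.0]]
wrist_force: [0.1, 0.5, 0.2]
opening: 0.0904
finger_force: 0.0
```

Call:
step_arm:
  rows:
    - [0, 0, 0, 0, 0]
    - [0, 0, 0, 0, 0]

```text
clock: 2.3
ee_pos: [0.4571, 0.201, 0.2013]
ee_rot: [[-0.96, -0.281, -0.0], [-0.281, 0.96, -0.0], [0.0, 0.0, -1.0]]
wrist_force: [-0.1, 0.0, -0.5]
opening: 0.0774
finger_force: 0.0
```

Run:
```python
from fit import *
V=cam('wrist'); save('w1.png',V[0])
for r in ctrl.trace('tool_a','wrist'):
    print(round(r['conf'],2),np.round(r['point']),r['mask'].sum())
    if r['mask'].sum()>100:
        q=onplane(r['point'],.008,*V[1:]); print(np.round(q,3),*[np.round(x,3) for x in fit('tool',[(r['mask'],*V[1:])],[q[0],q[1],.008,.3],fixz=.008,yaw=1)])
print(ctrl.sense()['opening']); go((.457,.202,.2,106.6))
```

```text
0.93 [234. 145.] 1064
[0.441 0.082 0.008] [0.441 0.081 0.008 0.462] 0.043
0.81 [326. 184.] 824
[0.456 0.207 0.008] [0.458 0.202 0.008 0.283] 0.088
0.06974540907338012
at [0.4561 0.2025 0.2014] yang 106.4 t 2.4
to (0.457, 0.202, 0.2, 106.6) [-0.02 -0.02  0.04] turn -0.03 rows>= 1
```

View pics/w1.png

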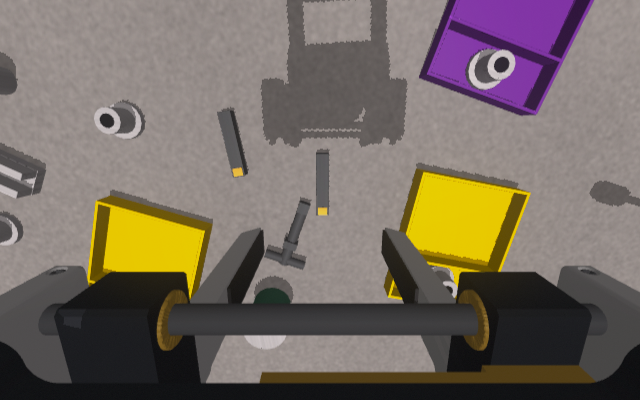

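The wrist picture shows the target tool at (322,183), in line with the fingers. The key's tail is at (305,203), so I grip 8 mm behind the centre for clearance.

Call:
step_arm:
  rows:
    - [0.15, 0, 1, 0, -0.1]
    - [0.15, 0, 2, 0, -0.1]
    - [0.15, 0, 3, 0, -0.1]
    - [0.15, 0, 3.8, 0, -0.1]
    - [0.15, 0, 4.4, 0, -0.1]
    - [0.15, 0, 4.7, 0, -0.1]
    - [0.15, 0, 4.92, 0, -0.1]
    - [0.15, 0, 4.92, 0, -0.1]
    - [0.15, 0, 4.92, 0, -1]
    - [0.15, 0, 4.92, 0, -1]

```text
clock: 3.23
ee_pos: [0.4512, 0.201, 0.0057]
ee_rot: [[-0.959, -0.284, 0.002], [-0.284, 0.959, 0.001], [-0.002, 0.0, -1.0]]
wrist_force: [-0.2, 0.0, 0.0]
opening: 0.0323
finger_force: 0.0
```

Call:
step_arm:
  rows:
    - [0, 0, 0, 0, -1]
    - [0, 0, 0, 0, -1]
    - [0, 0, 0, 0, -1]
    - [0, 0, 0, 0, -1]

```text
clock: 3.57
ee_pos: [0.4512, 0.2005, 0.0054]
ee_rot: [[-0.959, -0.283, 0.001], [-0.283, 0.959, 0.0], [-0.001, 0.0, -1.0]]
wrist_force: [-0.8, -1.4, 7.6]
opening: 0.0155
finger_force: 30.0
```

Run:
```python
from h import *
s=ctrl.sense();print(s['opening'],s['finger_force'])
go((.45,.2,.15,106.4),(.45,-.353,.15,88),(.45,-.353,.02,88))
```

```text
0.015482297019013873 29.999313354492188
at [0.4512 0.2005 0.0054] yang 106.5 t 3.6
to (0.45, 0.2, 0.15, 106.4) [ 0.03 -0.   -3.61] turn 0.01 rows>= 4
to (0.45, -0.353, 0.15, 88) [  3.9  -13.26  -0.  ] turn 3.07 rows>= 14
to (0.45, -0.353, 0.02, 88) [-0.    0.    3.25] turn 0.0 rows>= 4
```

Call:
step_arm:
  rows:
    - [0, 0, -1, 0, -1]
    - [0, 0, -2, 0, -1]
    - [0, 0, -3, 0, -1]
    - [0.2, -0.6, -3.6, 0, -1]
    - [0.5, -1.5, -3.6, 0, -1]
    - [0.8, -2.4, -3.6, 0, -1]
    - [1.1, -3.3, -3.6, 0, -1]
    - [1.4, -4.2, -3.6, 0, -1]
    - [1.6, -5.1, -3.6, 0, -1]
    - [1.8, -5.6, -3.6, 0, -1]

```text
clock: 4.4
ee_pos: [0.4451, -0.0377, 0.1489]
ee_rot: [[-0.959, -0.282, 0.0], [-0.282, 0.959, -0.0], [-0.0, -0.001, -1.0]]
wrist_force: [0.3, 0.6, -1.6]
opening: 0.0159
finger_force: 30.0
```

Call:
step_arm:
  rows:
    - [0.3, -0.9, 0, 0.4, -1]
    - [0.6, -1.8, 0, 0.8, -1]
    - [0.9, -2.7, 0, 1.2, -1]
    - [1.2, -3.6, 0, 1.6, -1]
    - [1.5, -4.5, 0, 2, -1]
    - [1.8, -5.4, 0, 2.4, -1]
    - [2.1, -6.3, 0, 2.8, -1]
    - [2.3, -7, 0, 3.05, -1]
    - [2.45, -7.55, 0, 3.05, -1]
    - [2.45, -7.55, 0, 3.05, -1]

```text
clock: 5.23
ee_pos: [0.4361, -0.3556, 0.1482]
ee_rot: [[-0.999, 0.035, -0.0], [0.035, 0.999, -0.0], [0.0, -0.0, -1.0]]
wrist_force: [0.1, 1.3, -1.4]
opening: 0.0156
finger_force: 30.0
```

Run:
```python
from fit import *
s=ctrl.sense();print(s['opening'],s['finger_force'])
go((.437,-.353,.02,88),(.437,-.353,.011,88))
V=cam('wrist'); save('w2.png',V[0])
```

```text
0.015590494861243056 29.996224343776703
at [ 0.4361 -0.3556  0.1482] yang 88.0 t 5.2
to (0.437, -0.353, 0.02, 88) [-0.02  0.07  3.21] turn -0.0 rows>= 4
to (0.437, -0.353, 0.011, 88) [-0.    0.    0.23] turn 0.0 rows>= 1
```

View pics/w2.png

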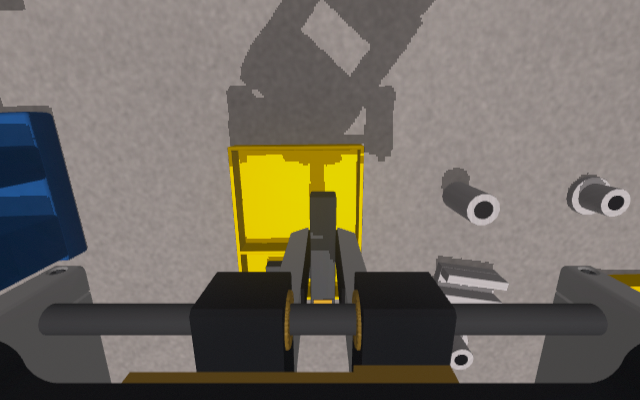

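The tool hangs straight over the right half of the tool tray's large bay (about (320,220)). Lowering and releasing.

Call:
step_arm:
  rows:
    - [0, 0.05, 1, 0, -1]
    - [0, 0.05, 2, 0, -1]
    - [0, 0.05, 2.7, 0, -1]
    - [0, 0.05, 3.1, 0, -1]
    - [0, 0.05, 3.3, 0, -1]
    - [0, 0.05, 3.43, 0, -1]
    - [0, 0.05, 3.43, 0, -1]
    - [0, 0.05, 3.43, 0, -0.25]
    - [0, 0.05, 3.43, 0, -0.25]
    - [0, 0.05, 3.43, 0, -0.25]

```text
clock: 6.12
ee_pos: [0.4374, -0.3506, 0.0127]
ee_rot: [[-0.999, 0.032, 0.002], [0.032, 0.999, -0.001], [-0.002, -0.001, -1.0]]
wrist_force: [-0.1, 0.0, -0.8]
opening: 0.0322
finger_force: 0.0
```

Call:
step_arm:
  rows:
    - [0, 0, 0, 0, -0.25]
    - [0, 0, -0.5, 0, -0.25]
    - [0, 0, -1.5, 0, -0.25]
    - [0, 0, -2.5, 0, -0.25]
    - [0, 0, -3.5, 0, 0]
    - [0, 0, -4, 0, 0]
    - [0, 0, -4, 0, 0]

```text
clock: 6.7
ee_pos: [0.4383, -0.3515, 0.1772]
ee_rot: [[-0.999, 0.032, 0.006], [0.032, 0.999, -0.006], [-0.007, -0.006, -1.0]]
wrist_force: [0.3, -0.5, 0.6]
opening: 0.0467
finger_force: 0.0
```

Run:
```python
from fit import *
V=cam('wrist')
for r in ctrl.trace('tool_a','wrist'):
    q=onplane(r['point'],.012,*V[1:]);print(round(r['conf'],2),np.round(r['point']),r['mask'].sum(),np.round(q,3))
    if abs(q[0]-.44)<.04 and abs(q[1]+.35)<.03: print(*[np.round(x,3) for x in fit('tool',[(r['mask'],*V[1:])],[q[0],q[1],.012,0],fixz=.012,yaw=1)])
go((.439,.081,.17,116.5))
```

```text
0.73 [327. 190.] 944 [ 0.442 -0.346  0.012]
[ 0.444 -0.35   0.012 -0.033] 0.041
at [ 0.437  -0.3503  0.1719] yang 88.2 t 6.8
to (0.439, 0.081, 0.17, 116.5) [ 0.3  10.78  0.05] turn -4.72 rows>= 11
```

Call:
step_arm:
  rows:
    - [0, 1, 0, 0, 0]
    - [0.1, 2, 0, -0.5, 0]
    - [0.1, 3, 0, -1, 0]
    - [0.1, 4, 0, -1.5, 0]
    - [0.1, 5, 0, -2, 0]
    - [0.2, 6, 0, -2.6, 0]
    - [0.2, 7, 0, -3.2, 0]
    - [0.2, 8, 0, -3.8, 0]
    - [0.2, 9, 0, -4.3, 0]
    - [0.3, 9.9, 0, -4.7, 0]

```text
clock: 7.63
ee_pos: [0.4368, 0.0481, 0.1701]
ee_rot: [[-0.895, -0.447, -0.002], [-0.447, 0.895, 0.0], [0.002, 0.001, -1.0]]
wrist_force: [0.8, 0.4, 0.3]
opening: 0.0474
finger_force: 0.0
```

Run:
```python
from fit import *
V=cam('wrist')
for r in ctrl.trace('tool_a','wrist'):
    q=onplane(r['point'],.008,*V[1:]);print(round(r['conf'],2),np.round(r['point']),r['mask'].sum(),np.round(q,3))
    if abs(q[0]-.44)<.04 and abs(q[1]-.08)<.03: print(*[np.round(x,3) for x in fit('tool',[(r['mask'],*V[1:])],[q[0],q[1],.008,.4],fixz=.008,yaw=1)])
go((.441,.081,.0055,116.5))
```

```text
0.78 [343. 201.] 982 [0.439 0.079 0.008]
[0.442 0.081 0.008 0.452] 0.058
at [0.4364 0.0497 0.1701] yang 116.7 t 7.7
to (0.441, 0.081, 0.0055, 116.5) [-0.45  0.65  4.11] turn 0.04 rows>= 5
```

Call:
step_arm:
  rows:
    - [-0.4, 0.6, 0.5, 0.1, 0]
    - [-0.45, 0.65, 1.4, 0.1, 0]
    - [-0.45, 0.65, 2.3, 0.1, 0]
    - [-0.45, 0.65, 3.1, 0.1, 0]
    - [-0.45, 0.65, 3.7, 0.1, 0]
    - [-0.45, 0.65, 4.1, 0.1, 0]
    - [-0.45, 0.65, 4.1, 0.1, 0]
    - [-0.45, 0.65, 4.1, 0.1, -1]
    - [-0.45, 0.65, 4.1, 0.1, -1]
    - [-0.45, 0.65, 4.1, 0.1, -1]

```text
clock: 8.57
ee_pos: [0.4427, 0.0771, 0.0084]
ee_rot: [[-0.901, -0.434, 0.002], [-0.434, 0.901, 0.0], [-0.002, -0.001, -1.0]]
wrist_force: [-0.3, -0.3, -0.9]
opening: 0.0306
finger_force: 0.0
```

Call:
step_arm:
  rows:
    - [0, 0, 0, 0, -1]
    - [0, 0, 0, 0, -1]
    - [0, 0, 0, 0, -1]
    - [0, 0, 0, 0, -1]

```text
clock: 8.9
ee_pos: [0.4425, 0.0774, 0.0082]
ee_rot: [[-0.901, -0.435, 0.001], [-0.435, 0.901, 0.0], [-0.001, -0.0, -1.0]]
wrist_force: [-2.9, 1.2, 7.4]
opening: 0.0152
finger_force: 30.0
```

Run:
```python
from h import *
s=ctrl.sense();print(s['opening'],s['finger_force'])
go((.440,-.412,.15,88))
```

```text
0.015229235159200494 30.00191956758499
at [0.4425 0.0774 0.0082] yang 115.8 t 8.9
to (0.44, -0.412, 0.15, 88) [  5.38 -10.99  -3.55] turn 4.63 rows>= 13
```

Call:
step_arm:
  rows:
    - [0, 0, -1, 0, -1]
    - [0, 0, -2, 0, -1]
    - [0, 0, -3, 0, -1]
    - [0.3, -0.6, -3.5, 0, -1]
    - [0.7, -1.4, -3.5, 0, -1]
    - [1.1, -2.3, -3.5, 0, -1]
    - [1.5, -3.2, -3.5, 0, -1]
    - [1.9, -4, -3.5, 0, -1]
    - [2.3, -4.8, -3.5, 0, -1]
    - [2.7, -5.5, -3.5, 0, -1]

```text
clock: 9.73
ee_pos: [0.4401, -0.1699, 0.1476]
ee_rot: [[-0.901, -0.434, 0.0], [-0.434, 0.901, -0.0], [-0.0, -0.0, -1.0]]
wrist_force: [0.7, 0.8, -1.6]
opening: 0.0157
finger_force: 30.0
```

Call:
step_arm:
  rows:
    - [0.4, -0.8, 0, 0.7, -1]
    - [0.8, -1.6, 0, 1.4, -1]
    - [1.2, -2.4, 0, 2.1, -1]
    - [1.6, -3.3, 0, 2.8, -1]
    - [2, -4.1, 0, 3.5, -1]
    - [2.4, -4.9, 0, 4.2, -1]
    - [2.68, -5.5, 0, 4.63, -1]
    - [2.68, -5.5, 0, 4.63, -1]
    - [2.68, -5.5, 0, 4.63, -1]

```text
clock: 10.48
ee_pos: [0.439, -0.4133, 0.1468]
ee_rot: [[-0.999, 0.037, -0.001], [0.037, 0.999, 0.001], [0.001, 0.001, -1.0]]
wrist_force: [-0.2, 0.6, -2.4]
opening: 0.0154
finger_force: 30.0
```

Run:
```python
from h import *
s=ctrl.sense();print(s['opening'],s['finger_force'])
go((.440,-.412,.0135,88))
```

```text
0.015383400802733226 29.999661147594452
at [ 0.439  -0.4133  0.1468] yang 87.9 t 10.5
to (0.44, -0.412, 0.0135, 88) [-0.02  0.03  3.33] turn -0.02 rows>= 4
```

Call:
step_arm:
  rows:
    - [0, 0.03, 1, 0, -1]
    - [0, 0.03, 2, 0, -1]
    - [0, 0.03, 2.6, 0, -1]
    - [0, 0.03, 3, 0, -1]
    - [0, 0.03, 3.2, 0, -1]
    - [0, 0.03, 3.32, 0, -1]
    - [0, 0.03, 3.32, 0, -1]
    - [0, 0.03, 3.32, 0, -0.28]
    - [0, 0.03, 3.32, 0, -0.28]
    - [0, 0.03, 3.32, 0, -0.28]

```text
clock: 11.32
ee_pos: [0.4402, -0.4118, 0.016]
ee_rot: [[-0.999, 0.035, 0.001], [0.035, 0.999, -0.002], [-0.002, -0.001, -1.0]]
wrist_force: [-0.2, 0.4, -1.0]
opening: 0.0316
finger_force: 0.0
```

Call:
step_arm:
  rows:
    - [0, 0, 0, 0, -0.28]
    - [0, 0, -0.5, 0, -0.28]
    - [0, 0, -1.5, 0, -0.28]
    - [0, 0, -2.5, 0, -0.28]
    - [0, 0, -3.5, 0, 0.5]
    - [0, 0, -4.4, 0, 0.5]
    - [0, 0, -4.4, 0, 0.5]

```text
clock: 11.9
ee_pos: [0.4413, -0.4131, 0.1992]
ee_rot: [[-0.999, 0.035, 0.008], [0.035, 0.999, -0.009], [-0.008, -0.008, -1.0]]
wrist_force: [0.6, -0.1, 0.3]
opening: 0.0505
finger_force: 0.0
```

Run:
```python
from fit import *
V=cam('wrist'); save('w3.png',V[0])
for r in ctrl.trace('tool_a','wrist'):
    q=onplane(r['point'],.012,*V[1:]);print(round(r['conf'],2),np.round(r['point']),r['mask'].sum(),np.round(q,3))
    if abs(q[0]-.44)<.04: print(*[np.round(x,3) for x in fit('tool',[(r['mask'],*V[1:])],[q[0],q[1],.012,0],fixz=.012,yaw=1)])
go((.445,-.201,.19,88))
```

```text
0.97 [376. 181.] 872 [ 0.441 -0.346  0.012]
[ 0.445 -0.35   0.012 -0.047] 0.049
0.87 [326. 181.] 833 [ 0.439 -0.409  0.012]
[ 0.44  -0.41   0.012 -0.038] 0.028
at [ 0.44   -0.4117  0.1922] yang 88.0 t 12.0
to (0.445, -0.201, 0.19, 88) [0.06 5.27 0.05] turn -0.0 rows>= 6
```

View pics/w3.png

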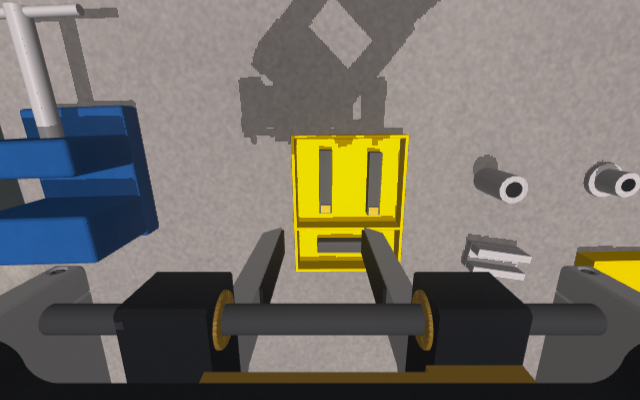

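Both tools lie flat in the bay at (325,181) and (375,181). Next is the sleeve, seen at (500,180).

Call:
step_arm:
  rows:
    - [0, 1, 0, 0, 0.5]
    - [0, 2, 0, 0, 0.5]
    - [0, 3, 0, 0, 0.5]
    - [0, 4, 0, 0, 0.5]
    - [0, 4.8, 0, 0, 0.5]
    - [0, 5.2, 0, 0, 0.5]
    - [0, 5.2, 0, 0, 0.5]
    - [0, 5.2, 0, 0, 0.5]

```text
clock: 12.67
ee_pos: [0.4468, -0.2031, 0.1898]
ee_rot: [[-0.999, 0.034, -0.001], [0.034, 0.999, 0.0], [0.001, 0.0, -1.0]]
wrist_force: [-0.1, -0.2, 0.1]
opening: 0.071
finger_force: 0.0
```

```bash
cat >> fit.py <<'E'
def look(o,xy,z=0,r0=.05,views=('wrist','top','scene')):
    k=o.split('_')[0]; obs=[]
    for n in views:
        V=cam(n)
        if n=='wrist': save('wl.png',V[0])
        for r in ctrl.trace(o,n):
            q=onplane(r['point'],z+.02,*V[1:])
            if np.linalg.norm(q[:2]-xy)<r0 and r['mask'].sum()>60:
                obs.append((r['mask'],*V[1:])); f=fit(k,obs[-1:],[*xy,z,0],fixz=z)
                print(n,round(r['conf'],2),np.round(r['point']),np.round(q,3),np.round(f[0],3),round(f[1],2)); break
    if len(obs)>1: print('joint free z',*[np.round(x,3) for x in fit(k,obs,[*xy,z,0])])
E
python3 - <<'E'
from fit import *
look('sleeve',(.445,-.201)); go((.445,-.201,.02,88))
E
```

```text
wrist 0.9 [321. 187.] [ 0.447 -0.204  0.02 ] [ 0.446 -0.203  0.     0.   ] 0.04
scene 0.71 [276. 264.] [ 0.44 -0.19  0.02] [ 0.447 -0.201  0.     0.   ] 0.04
joint free z [ 0.446 -0.202  0.     0.   ] 0.138
at [ 0.4468 -0.2042  0.1903] yang 87.9 t 13.0
to (0.445, -0.201, 0.02, 88) [0.05 0.08 4.26] turn -0.01 rows>= 5
```

View pics/wl.png

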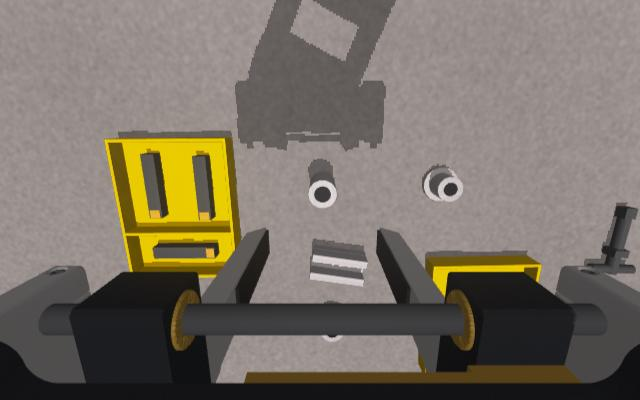

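The sleeve is at (322,185), centred between the fingers.

Call:
step_arm:
  rows:
    - [0, 0.04, 0.8, 0, 0.3]
    - [0, 0.04, 1.6, 0, 0.3]
    - [0, 0.04, 2.4, 0, 0.3]
    - [0, 0.04, 3.1, 0, 0.3]
    - [0, 0.04, 3.7, 0, 0.3]
    - [0, 0.04, 4.1, 0, 0.3]
    - [0, 0.04, 4.2, 0, 0]
    - [0, 0.04, 4.2, 0, -1]
    - [0, 0.04, 4.2, 0, -1]
    - [0, 0.04, 4.2, 0, -1]

```text
clock: 13.8
ee_pos: [0.4477, -0.2024, 0.0238]
ee_rot: [[-0.999, 0.035, 0.002], [0.035, 0.999, -0.001], [-0.002, -0.001, -1.0]]
wrist_force: [0.4, -0.2, -0.0]
opening: 0.0378
finger_force: 0.0
```

Call:
step_arm:
  rows:
    - [0, 0, 0, 0, -1]
    - [0, 0, 0, 0, -1]
    - [0, 0, 0, 0, -1]
    - [0, 0, 0, 0, -1]

```text
clock: 14.13
ee_pos: [0.4477, -0.2024, 0.0238]
ee_rot: [[-0.999, 0.035, 0.002], [0.035, 0.999, -0.001], [-0.002, -0.001, -1.0]]
wrist_force: [-1.2, -1.7, 7.4]
opening: 0.0313
finger_force: 30.0
```

Run:
```python
from h import *
s=ctrl.sense();print(s['opening'],s['finger_force'])
go((.446,-.2025,.17,88),(.61,.004,.17,88),(.61,.004,.03,88))
```

```text
0.03132358429936317 29.997864961624146
at [ 0.4477 -0.2024  0.0238] yang 88.0 t 14.1
to (0.446, -0.2025, 0.17, 88) [ 0.04 -0.   -3.65] turn -0.0 rows>= 4
to (0.61, 0.004, 0.17, 88) [-3.92  5.3  -0.  ] turn 0.0 rows>= 7
to (0.61, 0.004, 0.03, 88) [-0.   0.   3.5] turn 0.0 rows>= 4
```

Call:
step_arm:
  rows:
    - [0, 0, -1, 0, -1]
    - [0, 0, -2, 0, -1]
    - [0, 0, -3, 0, -1]
    - [-0.4, 0.5, -3.5, 0, -1]
    - [-1, 1.3, -3.5, 0, -1]
    - [-1.6, 2.1, -3.5, 0, -1]
    - [-2.2, 2.9, -3.5, 0, -1]
    - [-2.8, 3.7, -3.5, 0, -1]
    - [-3.3, 4.5, -3.5, 0, -1]
    - [-3.9, 5.3, -3.5, 0, -1]

```text
clock: 14.97
ee_pos: [0.6108, 0.0064, 0.1627]
ee_rot: [[-0.999, 0.035, -0.0], [0.035, 0.999, 0.0], [0.0, 0.0, -1.0]]
wrist_force: [0.1, -2.3, -2.8]
opening: 0.0316
finger_force: 30.0
```

Call:
step_arm:
  rows:
    - [0, 0, 0, 0, -1]
    - [0, 0, 0.5, 0, -1]
    - [0, 0, 1.4, 0, -1]
    - [0, 0, 2.2, 0, -1]
    - [0, 0, 2.7, 0, -1]
    - [0, 0, 2.7, 0, -1]

```text
clock: 15.47
ee_pos: [0.6077, 0.0047, 0.05]
ee_rot: [[-0.999, 0.035, -0.008], [0.035, 0.999, 0.0], [0.008, 0.0, -1.0]]
wrist_force: [-1.2, 0.1, -4.1]
opening: 0.0316
finger_force: 30.0
```

Run:
```python
from h import *
s=ctrl.sense();print(s['opening'],s['finger_force'])
go((.61,.004,.029,88)); V=cam('wrist'); save('w5.png',V[0])
```

```text
0.0315523963030983 29.98915046453476
at [0.6077 0.0047 0.05  ] yang 88.0 t 15.5
to (0.61, 0.004, 0.029, 88) [-0.06 -0.01  0.53] turn -0.0 rows>= 1
```

View pics/w5.png

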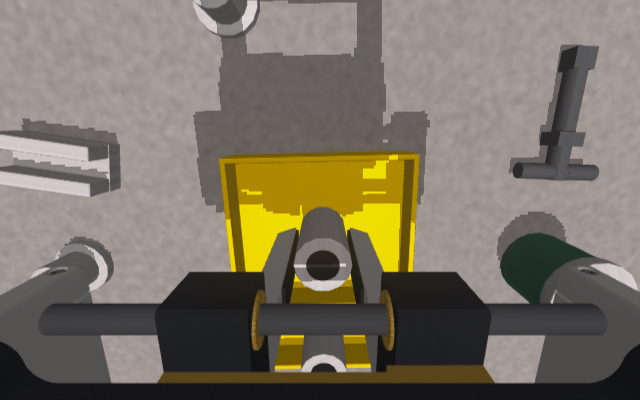

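The sleeve hangs inside the bay, clear of the walls (around (322,240)).

Call:
step_arm:
  rows:
    - [0, 0, 0.2, 0, -1]
    - [0, 0, 0.4, 0, -1]
    - [0, 0, 0.52, 0, -1]
    - [0, 0, 0.52, 0, -1]
    - [0, 0, 0.52, 0, -1]
    - [0, 0, 0.52, 0, 0.1]
    - [0, 0, 0.52, 0, 0.1]
    - [0, 0, 0.52, 0, 0.1]
    - [0, 0, 0.52, 0, 0.1]

```text
clock: 16.27
ee_pos: [0.6107, 0.0045, 0.0343]
ee_rot: [[-0.999, 0.035, 0.001], [0.035, 0.999, -0.0], [-0.001, -0.0, -1.0]]
wrist_force: [0.0, 0.1, -0.3]
opening: 0.051
finger_force: 0.0
```

Call:
step_arm:
  rows:
    - [0, 0, -0.3, 0, 0.1]
    - [0, 0, -1, 0, 0.1]
    - [0, 0, -2, 0, 0.1]
    - [0, 0, -3, 0, 0.1]
    - [0, 0, -4, 0, 0.2]
    - [0, 0, -4.2, 0, 0.2]
    - [0, 0, -4.2, 0, 0.2]

```text
clock: 16.85
ee_pos: [0.6115, 0.0045, 0.2063]
ee_rot: [[-0.999, 0.035, 0.007], [0.035, 0.999, -0.0], [-0.007, -0.0, -1.0]]
wrist_force: [-0.8, 0.5, -0.5]
opening: 0.0561
finger_force: 0.0
```

Run:
```python
from fit import *
look('sleeve',(.611,.005),z=.004)
go((.641,-.195,.18,88));
```

```text
wrist 0.86 [325. 181.] [0.608 0.009 0.024] [0.609 0.006 0.004 0.   ] 0.03
scene 0.78 [389. 232.] [0.607 0.014 0.024] [0.61  0.008 0.004 0.   ] 0.06
joint free z [0.609 0.006 0.005 0.   ] 0.119
at [0.6099 0.0045 0.2003] yang 88.0 t 17.1
to (0.641, -0.195, 0.18, 88) [-0.95 -4.96  0.51] turn -0.0 rows>= 5
```

The sleeve stands on the tray floor (free-z fit gives 5 mm). Now the far bushing.

Call:
step_arm:
  rows:
    - [-0.2, -1, 0.1, 0, 0.4]
    - [-0.4, -2, 0.2, 0, 0.4]
    - [-0.6, -3, 0.3, 0, 0.4]
    - [-0.8, -4, 0.4, 0, 0.4]
    - [-0.9, -4.6, 0.5, 0, 0.4]
    - [-0.95, -4.96, 0.5, 0, 0.4]
    - [-0.95, -4.96, 0.5, 0, 0.4]
    - [-0.95, -4.96, 0.5, 0, 0.4]

```text
clock: 17.82
ee_pos: [0.6413, -0.1947, 0.1813]
ee_rot: [[-0.999, 0.036, -0.001], [0.036, 0.999, 0.001], [0.001, 0.001, -1.0]]
wrist_force: [-0.3, 0.6, -0.1]
opening: 0.066
finger_force: 0.0
```

Run:
```python
from fit import *
look('bushing_a',(.641,-.195)); go((.641,-.195,.011,88))
```

```text
wrist 0.7 [323. 187.] [ 0.639 -0.193  0.02 ] [ 0.641 -0.196  0.     0.   ] 0.03
scene 0.57 [356. 320.] [ 0.649 -0.199  0.02 ] [ 0.642 -0.194  0.     0.   ] 0.12
joint free z [ 0.641 -0.195  0.     0.   ] 0.173
at [ 0.6416 -0.194   0.1822] yang 88.1 t 18.1
to (0.641, -0.195, 0.011, 88) [ 0.01 -0.03  4.28] turn 0.01 rows>= 5
```

Call:
step_arm:
  rows:
    - [0, -0.03, 0.8, 0, 0.4]
    - [0, -0.03, 1.6, 0, 0.4]
    - [0, -0.03, 2.4, 0, 0.4]
    - [0, -0.03, 3.1, 0, 0.4]
    - [0, -0.03, 3.7, 0, 0.3]
    - [0, -0.03, 4.1, 0, 0.2]
    - [0, -0.03, 4.25, 0, 0]
    - [0, -0.03, 4.25, 0, 0]
    - [0, -0.03, 4.25, 0, -1]
    - [0, -0.03, 4.25, 0, -1]

```text
clock: 18.95
ee_pos: [0.6422, -0.1964, 0.0136]
ee_rot: [[-0.999, 0.035, 0.002], [0.035, 0.999, -0.001], [-0.002, -0.001, -1.0]]
wrist_force: [-0.4, 0.2, 0.4]
opening: 0.0373
finger_force: 0.0
```

Call:
step_arm:
  rows:
    - [0, 0, 0, 0, -1]
    - [0, 0, 0, 0, -1]
    - [0, 0, 0, 0, -1]
    - [0, 0, 0, 0, -1]
    - [0, 0, 0, 0, -1]

```text
clock: 19.37
ee_pos: [0.642, -0.1965, 0.0134]
ee_rot: [[-0.999, 0.035, 0.002], [0.035, 0.999, -0.001], [-0.002, -0.001, -1.0]]
wrist_force: [0.1, 0.6, 6.6]
opening: 0.029
finger_force: 30.0
```

Run:
```python
from h import *
s=ctrl.sense();print(s['opening'],s['finger_force'])
go((.641,-.195,.16,88),(.458,.355,.16,88))
```

```text
0.028953098076674323 30.001811385154724
at [ 0.642  -0.1965  0.0134] yang 88.0 t 19.4
to (0.641, -0.195, 0.16, 88) [ 0.03  0.04 -3.67] turn -0.0 rows>= 4
to (0.458, 0.355, 0.16, 88) [ 5.05 13.58 -0.  ] turn 0.0 rows>= 14
```

Call:
step_arm:
  rows:
    - [0, 0, -1, 0, -1]
    - [0, 0, -2, 0, -1]
    - [0.1, 0.3, -2.9, 0, -1]
    - [0.4, 1.1, -3.5, 0, -1]
    - [0.7, 2, -3.5, 0, -1]
    - [1, 2.9, -3.5, 0, -1]
    - [1.3, 3.8, -3.5, 0, -1]
    - [1.6, 4.7, -3.5, 0, -1]
    - [1.9, 5.6, -3.5, 0, -1]
    - [2.2, 6.4, -3.5, 0, -1]

```text
clock: 20.2
ee_pos: [0.5615, 0.0646, 0.1522]
ee_rot: [[-0.999, 0.035, 0.0], [0.035, 0.999, 0.0], [-0.0, 0.0, -1.0]]
wrist_force: [0.3, -0.0, -1.5]
opening: 0.0286
finger_force: 30.0
```

Call:
step_arm:
  rows:
    - [0.3, 0.9, 0, -0.1, -1]
    - [0.6, 1.9, 0, -0.3, -1]
    - [1, 2.8, 0, -0.4, -1]
    - [1.3, 3.8, 0, -0.5, -1]
    - [1.6, 4.7, 0, -0.7, -1]
    - [1.9, 5.6, 0, -0.8, -1]
    - [2.2, 6.5, 0, -0.9, -1]
    - [2.5, 7.4, 0, -1.1, -1]
    - [2.8, 8.2, 0, -1.17, -1]
    - [3, 8.73, 0, -1.17, -1]

```text
clock: 21.03
ee_pos: [0.4532, 0.4185, 0.152]
ee_rot: [[-0.996, -0.09, 0.0], [-0.09, 0.996, 0.0], [-0.0, 0.0, -1.0]]
wrist_force: [-0.3, -1.2, -2.3]
opening: 0.0288
finger_force: 30.0
```

Run:
```python
from h import *
s=ctrl.sense();print(s['opening'],s['finger_force'])
go((.4555,.416,.018,95)); V=cam('wrist'); save('w6.png',V[0])
```

```text
0.02880852739883214 29.99860256910324
at [0.4532 0.4185 0.152 ] yang 95.1 t 21.0
to (0.4555, 0.416, 0.018, 95) [-0.05 -0.07  3.35] turn 0.02 rows>= 4
```

View pics/w6.png

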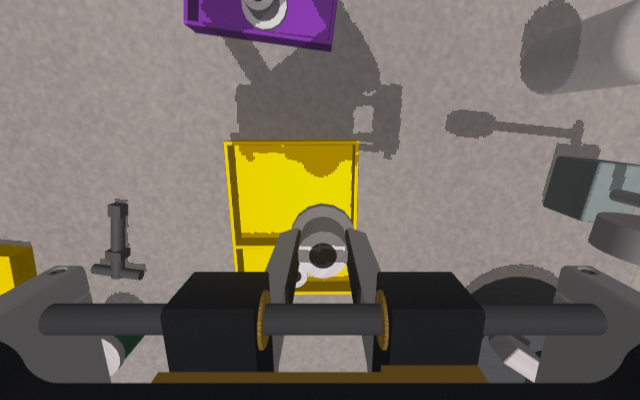

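The bushing hangs over the right half of the yellow bushing tray (around (322,240)), clear of the sample. Lowering, then checking height before release.

Call:
step_arm:
  rows:
    - [-0.05, -0.04, 0.8, 0, -1]
    - [-0.05, -0.04, 1.6, 0, -1]
    - [-0.05, -0.04, 2.3, 0, -1]
    - [-0.05, -0.04, 2.8, 0, -1]
    - [-0.05, -0.04, 3.1, 0, -1]
    - [-0.05, -0.04, 3.3, 0, -1]
    - [-0.05, -0.04, 3.36, 0, -1]
    - [-0.05, -0.04, 3.36, 0, -1]
    - [-0.05, -0.04, 3.36, 0, -1]

```text
clock: 21.83
ee_pos: [0.4574, 0.4148, 0.0186]
ee_rot: [[-0.996, -0.087, 0.001], [-0.087, 0.996, 0.001], [-0.001, 0.001, -1.0]]
wrist_force: [0.3, 0.0, -2.2]
opening: 0.029
finger_force: 30.0
```

Call:
step_arm:
  rows:
    - [0, 0, 0, 0, -0.22]
    - [0, 0, 0, 0, -0.22]
    - [0, 0, 0, 0, -0.22]
    - [0, 0, -0.3, 0, -0.22]
    - [0, 0, -1, 0, -0.22]
    - [0, 0, -2, 0, -0.22]
    - [0, 0, -3, 0, 0.3]
    - [0, 0, -4, 0, 0.3]
    - [0, 0, -4.1, 0, 0.3]
    - [0, 0, -4.1, 0, 0.3]

```text
clock: 22.67
ee_pos: [0.4576, 0.4151, 0.1854]
ee_rot: [[-0.996, -0.087, 0.005], [-0.087, 0.996, 0.004], [-0.005, 0.003, -1.0]]
wrist_force: [-0.5, -0.4, -0.7]
opening: 0.0592
finger_force: 0.0
```

Run:
```python
from fit import *
look('bushing_a',(.4565,.415),z=.004,r0=.03)
go((.45,-.053,.18,95))
```

```text
wrist 0.87 [321. 186.] [0.455 0.414 0.024] [0.457 0.416 0.004 0.   ] 0.03
top 0.62 [152. 185.] [0.449 0.406 0.024] [0.455 0.414 0.004 0.   ] 0.03
scene 0.75 [414. 100.] [0.467 0.417 0.024] [0.455 0.418 0.004 0.   ] 0.14
joint free z [0.456 0.416 0.003 0.   ] 0.283
at [0.4565 0.4141 0.18  ] yang 95.0 t 23.0
to (0.45, -0.053, 0.18, 95) [  1.18 -11.62   0.  ] turn 0.0 rows>= 12
```

Call:
step_arm:
  rows:
    - [0.1, -1, 0, 0, 0.4]
    - [0.2, -2, 0, 0, 0.4]
    - [0.3, -3, 0, 0, 0.4]
    - [0.4, -4, 0, 0, 0.4]
    - [0.5, -5, 0, 0, 0.4]
    - [0.6, -6, 0, 0, 0.4]
    - [0.7, -7, 0, 0, 0.4]
    - [0.8, -8, 0, 0, 0.4]
    - [0.9, -9, 0, 0, 0.4]
    - [1, -10, 0, 0, 0.4]

```text
clock: 23.8
ee_pos: [0.4512, 0.0106, 0.181]
ee_rot: [[-0.996, -0.087, -0.001], [-0.087, 0.996, 0.0], [0.001, 0.0, -1.0]]
wrist_force: [2.1, -0.2, -0.5]
opening: 0.0658
finger_force: 0.0
```

Call:
step_arm:
  rows:
    - [0.1, -0.8, 0, 0, 0.4]
    - [0.18, -1.4, 0, 0, 0.4]
    - [0.18, -1.62, 0, 0, 0.4]
    - [0.18, -1.62, 0, 0, 0.4]
    - [0.18, -1.62, 0, 0, 0.4]

```text
clock: 24.22
ee_pos: [0.4504, -0.0522, 0.1811]
ee_rot: [[-0.996, -0.087, -0.001], [-0.087, 0.996, 0.0], [0.001, 0.0, -1.0]]
wrist_force: [0.3, 0.3, -0.4]
opening: 0.066
finger_force: 0.0
```

Run:
```python
from fit import *
look('bushing_a',(.45,-.053)); go((.45,-.053,.0115,95))
```

```text
wrist 0.89 [318. 186.] [ 0.448 -0.056  0.02 ] [ 0.451 -0.054  0.     0.   ] 0.04
scene 0.72 [319. 224.] [ 0.46  -0.053  0.02 ] [ 0.452 -0.052  0.     0.   ] 0.04
joint free z [ 0.452 -0.053  0.001  0.   ] 0.11
at [ 0.4505 -0.0519  0.1814] yang 95.1 t 24.5
to (0.45, -0.053, 0.0115, 95) [ 0.01 -0.03  4.25] turn 0.01 rows>= 5
```

Call:
step_arm:
  rows:
    - [0, -0.03, 0.8, 0, 0.4]
    - [-0.03, -0.03, 1.6, 0, 0.4]
    - [-0.03, -0.03, 2.4, 0, 0.4]
    - [-0.03, -0.03, 3.1, 0, 0.4]
    - [-0.03, -0.03, 3.7, 0, 0.3]
    - [-0.03, -0.03, 4.1, 0, 0.2]
    - [-0.03, -0.03, 4.22, 0, 0]
    - [-0.03, -0.03, 4.22, 0, 0]
    - [-0.03, -0.03, 4.22, 0, -1]
    - [-0.03, -0.03, 4.22, 0, -1]

```text
clock: 25.35
ee_pos: [0.4525, -0.0538, 0.0138]
ee_rot: [[-0.996, -0.088, 0.002], [-0.088, 0.996, -0.0], [-0.002, -0.001, -1.0]]
wrist_force: [0.4, -0.0, 0.6]
opening: 0.0372
finger_force: 0.0
```

Call:
step_arm:
  rows:
    - [0, 0, 0, 0, -1]
    - [0, 0, 0, 0, -1]
    - [0, 0, 0, 0, -1]
    - [0, 0, 0, 0, -1]
    - [0, 0, 0, 0, -1]

```text
clock: 25.77
ee_pos: [0.4524, -0.0539, 0.0137]
ee_rot: [[-0.996, -0.087, 0.002], [-0.087, 0.996, -0.0], [-0.002, -0.001, -1.0]]
wrist_force: [-1.4, 0.1, 7.4]
opening: 0.029
finger_force: 30.0
```

Run:
```python
from h import *
s=ctrl.sense();print(s['opening'],s['finger_force'])
go((.4605,.360,s['ee_pos'][2],95))
```

```text
0.02897706705622857 30.002048313617706
at [ 0.4524 -0.0539  0.0137] yang 95.0 t 25.8
to (0.4605, 0.36, np.float64(0.01373117757873481), 95) [-1.1  10.29 -0.  ] turn 0.0 rows>= 10
```

Call:
step_arm:
  rows:
    - [0, 0, -1, 0, -1]
    - [0, 0, -2, 0, -1]
    - [0, 0.3, -2.9, 0, -1]
    - [-0.1, 1.1, -3.5, 0, -1]
    - [-0.2, 2, -3.5, 0, -1]
    - [-0.3, 3, -3.5, 0, -1]
    - [-0.4, 4, -3.5, 0, -1]
    - [-0.5, 5, -3.5, 0, -1]
    - [-0.6, 6, -3.5, 0, -1]
    - [-0.7, 7, -3.5, 0, -1]

```text
clock: 26.6
ee_pos: [0.4547, 0.2296, 0.1531]
ee_rot: [[-0.996, -0.087, 0.001], [-0.087, 0.996, 0.0], [-0.001, 0.0, -1.0]]
wrist_force: [1.0, -1.4, -2.2]
opening: 0.0286
finger_force: 30.0
```

Call:
step_arm:
  rows:
    - [-0.1, 0.9, 0, 0, -1]
    - [-0.2, 1.8, 0, 0, -1]
    - [-0.3, 2.6, 0, 0, -1]
    - [-0.4, 3.1, 0, 0, -1]
    - [-0.4, 3.29, 0, 0, -1]
    - [-0.4, 3.29, 0.5, 0, -1]
    - [-0.4, 3.29, 1.2, 0, -1]
    - [-0.4, 3.29, 1.7, 0, -1]
    - [-0.4, 3.29, 1.7, 0, -1]
    - [-0.4, 3.29, 1.7, 0, -1]

```text
clock: 27.43
ee_pos: [0.4595, 0.3593, 0.0847]
ee_rot: [[-0.996, -0.087, -0.001], [-0.087, 0.996, -0.001], [0.001, -0.001, -1.0]]
wrist_force: [0.7, 1.3, -1.0]
opening: 0.0288
finger_force: 30.0
```

Run:
```python
from h import *
s=ctrl.sense();print(s['opening'],s['finger_force'])
go((.4605,.360,.0187,95)); V=cam('wrist'); save('w7.png',V[0])
```

```text
0.028795810921184103 29.99895840883255
at [0.4595 0.3593 0.0847] yang 95.0 t 27.4
to (0.4605, 0.36, 0.0187, 95) [-0.03  0.02  1.65] turn -0.0 rows>= 2
```

View pics/w7.png

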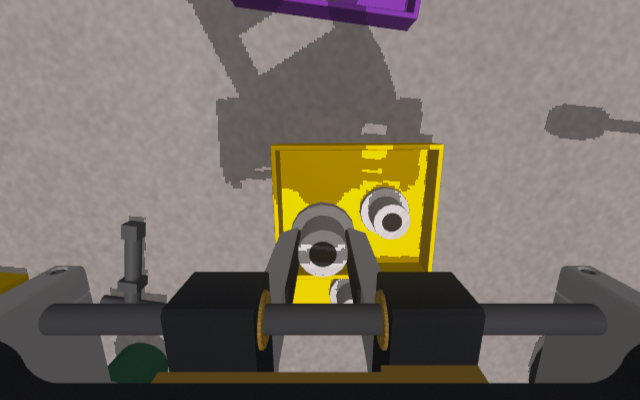

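The first bushing stands at (388,213). The held one hangs beside it at (322,235), inside the left wall.

Call:
step_arm:
  rows:
    - [0, 0, 0.6, 0, -1]
    - [0, 0, 1.1, 0, -1]
    - [0, 0, 1.5, 0, -1]
    - [0, 0, 1.65, 0, -1]
    - [0, 0, 1.65, 0, -1]
    - [0, 0, 1.65, 0, -1]

```text
clock: 27.98
ee_pos: [0.4603, 0.3604, 0.0202]
ee_rot: [[-0.996, -0.087, 0.002], [-0.087, 0.996, 0.001], [-0.002, 0.001, -1.0]]
wrist_force: [0.6, 0.1, -1.2]
opening: 0.029
finger_force: 30.0
```

Call:
step_arm:
  rows:
    - [0, 0, 0, 0, -0.22]
    - [0, 0, 0, 0, -0.22]
    - [0, 0, 0, 0, -0.22]
    - [0, 0, -0.3, 0, -0.22]
    - [0, 0, -1, 0, -0.22]
    - [0, 0, -2, 0, -0.22]
    - [0, 0, -3, 0, -0.22]
    - [0, 0, -4, 0, 0.3]
    - [0, 0, -4.5, 0, 0.3]
    - [0, 0, -4.5, 0, 0.3]

```text
clock: 28.82
ee_pos: [0.4609, 0.361, 0.2054]
ee_rot: [[-0.996, -0.087, 0.008], [-0.087, 0.996, 0.005], [-0.008, 0.005, -1.0]]
wrist_force: [0.1, 0.4, 0.4]
opening: 0.0533
finger_force: 0.0
```

Run:
```python
from fit import *
look('bushing_a',(.4565,.415),z=.004,r0=.03)
look('bushing_a',(.4605,.36),z=.004,r0=.03)
for n in('top','scene'):
    V=cam(n); save(n+'9.png',V[0])
    for o in('tin','chuck_key'): print(n,o,[np.round(r['point']) for r in ctrl.trace(o,n)][:1])
```

```text
wrist 0.88 [365. 181.] [0.452 0.415 0.024] [0.457 0.417 0.004 0.   ] 0.04
scene 0.69 [414. 102.] [0.467 0.412 0.024] [0.457 0.42  0.004 0.   ] 0.18
joint free z [0.457 0.417 0.007 0.   ] 0.268
wrist 0.94 [322. 184.] [0.456 0.359 0.024] [0.459 0.361 0.004 0.   ] 0.01
scene 0.46 [404. 110.] [0.459 0.37  0.024] [0.459 0.367 0.004 0.   ] 0.05
joint free z [0.459 0.362 0.008 0.   ] 0.152
top tin [array([248., 108.])]
top chuck_key [array([248., 150.])]
scene tin [array([440., 187.])]
scene chuck_key [array([402., 174.])]
```

View pics/scene9.png

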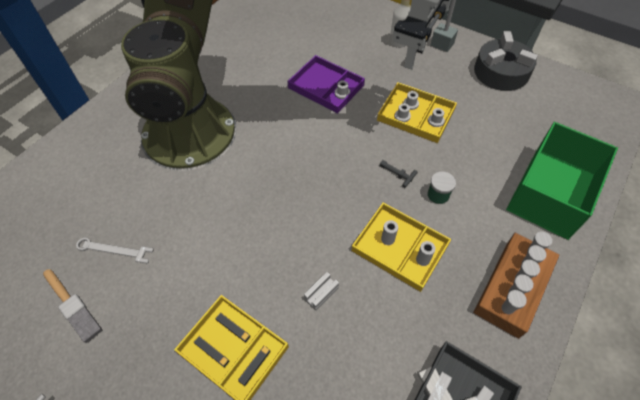

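View pics/wl.png

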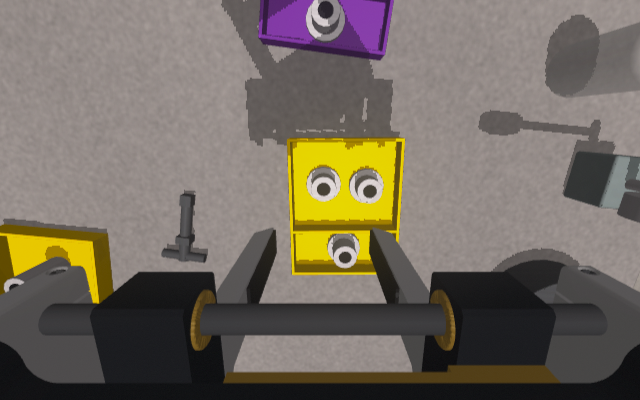

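The bushings stand upright at wrist (323,184) and (366,185). In the scene view the sleeve is at (389,232) and the tools at (233,325) and (211,350). The tin and the key are where they started. Handing in.

```bash
python3 -c "
from cell import ctrl
print(ctrl.finish_job())"
```

```text
the job is handed in; nothing more can be done
None
```

The job is handed in at about 29 s: the last pictures show all five parts in their own trays, bushings and sleeve upright and tools flat, with the tin and chuck key where they started; the hand-in gave no verdict.

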